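Tamp the pale stones level in the filter dish

ROBOT

A 6-joint arm with a two-finger parallel gripper is mounted at the origin on the work surface; the furniture and walls round the work are solid. World frame = base frame: x ahead of the robot, y to its left, z up, the work surface at z = 0. Lengths are in m, angles in rad, forces in N, time in s.
With the tool pointing down it reaches from about 0.4 to 0.825 m from the base axis. Payload 7 kg.
Tool frame: the origin (TCP) lies at the very end of the fingers, on their centre line; the grasp point (between the pads) lies 19 mm behind it; x points along the fingers, y is the direction in which the jaws open and shut, and the axes are right-handed (so a half turn about x gives the same grasp; the last joint's range is limited). The gripper opens to 88 mm and grips with 3 to 60 N. Pads are 19 mm wide; open, the fingers measure 130 mm over their backs; the gripper's body (78 mm by 193 mm) begins 47 mm behind the grasp point.
Start: joints at [0.288, 0.359, 0.012, 0, -1.224, -0.288], TCP at [0.675, -0, 0.227] pointing down, gripper open.
Joint ranges: [-3.07, 3.07], [-1.43, 2.12], [-1.02, 1.25], [-3.03, 1.67], [-3.05, -0], [-3.03, 3.03]. Speed limits (rad/s): [2.39, 2.39, 3.01, 3.14, 3.14, 3.14].

INTERFACE

Orientations are given as [roll, pitch, yaw] about the fixed x, y, z axes, in that order (R = Rz(yaw) Ry(pitch) Rx(roll)).
In Python, from station import arm gives the robot as it stands.
- The arm moves only by the shell command python3 -m inch 'ROWS' [OPENING] [FORCE]. ROWS is text: rows parted by semicolons, each of 6 numbers parted by spaces: the shift along the world's x, y, z in units of 30 mm (1.0 is 30 mm), then the turn, a rotation vector about the world's x, y, z in units of 5 degrees (1.0 is 5 degrees). In form: dx dy dz wx wy wz; .... A call has 1 to 12 rows; each row shifts and turns the commanded pose from where the row before left it; what a row does not reach is not made up. A row lasts 1/8 s, in which the tool goes at most 62.5 mm and 10.7 degrees, less where a joint would pass 70% of its speed; a pose out of reach is approached as far as the arm can. A call is refused whole if a number of a shift passes 1 or a number of a turn 1, either way. A call with a gripper value outside its range is refused whole. OPENING is the opening, from 0 (shut) to 1 (fully open), set as the call begins (- or left out, the last holds). The fingers move at their own pace and stop on an object; FORCE is the grip in N (left out, the last holds). Time passes only in rows, so rows that do not move let the fingers close. It gives the time, the measured TCP pose, the force and the opening at its end, in the units of the state.
- arm.get_state(): the state, without advancing time (a new reading comes with each control period).
- arm.grab_frame(name): name is "scene" or "side" or "wrist"; returns a dict with "frame" (384x512x3 uint8, red, green, blue), "range_z" (384x512 float32, m along the optical axis (not along the pixel's ray), 0 where there is no reading), "mtx" (3x3 intrinsics, pixels), "dist_coeffs" ([k1, k2, p1, p2, k3] as OpenCV has them; the pictures are not rectified), "pose" (4x4, takes a point from camera to world coordinates). Camera axes: x right, y up, looking along -z (the intrinsics and any distortion apply to the point x, -y, -z); pixel columns grow to the right and rows downward; lengths in m; the calibration is good to about 2 mm. A picture is of the moment at which its call begins.
- arm.job_done(): hands the job in, once; it reports no verdict.
Trained networks look in a picture, given as the dict that the camera call returned (one of the last four; its "shot" number tells which), for a name from the list of things; names that differ only in an ending like _2 or _b are one class to them, and where a whole thing is asked for, a point or a joint stands for the part that bears it (a point fixed in the world has none). Each returns a list of dicts, best first, with "confidence" (0 to 1); they miss things now and then, are a little off and sometimes report something else, mostly with a low value. They report only what shows in the picture. A call takes as long as a camera call. They do not tell look-alikes from the thing itself.
- arm.search_frame(picture, target): "extent" ([centre column, centre row, width, height] as shares, 0 to 1, of the picture: columns of its width, rows of its height, round what is visible of it).
- arm.masks_of(picture, target): "mask" (384x512 bool, what is visible of it) and "extent" ([centre column, centre row, width, height] as shares, 0 to 1, of the picture: columns of its width, rows of its height, round what is visible of it).
- arm.place_of(picture, target): "position" ([column, row] as shares, 0 to 1, of the picture: columns of its width, rows of its height: a listed point, or the origin of a listed thing).
The state is a dict: "t": time; "q": joint angles; "qd": joint speeds; "joint_efforts": joint torques, N m; "eef_pos": TCP position; "ee_rot": TCP orientation; "force": force on the tool from outside, world axes, zero at the start; "moment": the same for the moment, N m; "width": finger opening in m.
Only numpy, scipy, OpenCV 4.12 (cv2) and the standard library are available. Lean on these libraries where they do the work, as an engineer would, in place of code of your own. Each camera call takes 0.05 s, during which the arm holds its last target. There are 200 camera calls.

TASK

Pick up the tamper by its wooden handle and press its steel disc straight down into the dish of pale stones, until the three stones that stand proud are level with the rest of the stone bed. Then stand the tamper upright on the bench, clear of the dishes, and let go.

Things in the scene. Friction and masses are not known exactly. Their poses are not given: they have to be found in the camera images.
- tamper_grip (a point): Hand tamper standing on the bench, 0.3 kg: flat round steel disc (84 mm across, 10 mm thick), thin stem, upright round wooden handle (30 mm across, 50 to 130 mm above the disc's underside; any grasp direction). The point lies on the axis half-way up the handle, 90 mm above the underside of the disc; z points up along it.
- pale_dish_bed (a point): Round white dish of cream-coloured stones, fixed to the bench (a like dish holds nearly black stones: not the one). 128 mm across outside, 116 mm inside, rim 55 mm above the bench. The point is the dish's centre at the level of the stone bed, 40 mm above the bench; z up. The proud stones go down level with about 8 N in all; then the disc rests on the solid bed.
- stone_1_top (a point): Centre of the flat top of the first proud pale stone (27 mm across, 25 mm from the dish's centre). It starts 16 to 26 mm above the bed, moves down against friction when pressed and stays where it is left. Level means the height of the bed, 40 mm above the bench.
- stone_2_top (a point): The same for the second proud pale stone.
- stone_3_top (a point): The same for the third proud pale stone.
Not all that is in view belongs to the job. Leave any orange look-alike of the part that bears tamper_grip alone. What is shaped like the part that bears pale_dish_bed but red is not meant.

How it is judged:
By the outcome, as a careful person would: the job done as asked, in the order asked, and still so for the second after the job is handed in, with the robot touching nothing.
It also fails if it takes over 53 s, if anything falls off the work surface, if the arm or the gripper's body presses on something with over 40 N, if the wrist force passes 120 N, or if a joint passes its speed limit or range.

## Working session

There is one attempt and no reset: what is moved stays moved. The work goes in short steps, Python scripts to look and compute and a shell command to move; the robot and the scene stay as the last step left them, time stands still between calls to the robot, and variables do not carry over. Pictures are saved under pics/ and viewed, about 8 in all and at most 12, crops included, and the job is handed in when it is done.

```bash
mkdir -p pics; cat > h.py <<'E'
import numpy as np, cv2
from station import arm
def world(p,u,v,z=None):
    """pixel -> world: by depth, or by plane z"""
    n=cv2.undistortPoints(np.array([[[u,v]]],float),p["mtx"],np.array(p["dist_coeffs"])).ravel()
    T=np.array(p["pose"]); d=np.array([n[0],-n[1],-1.])
    if z is None: s=p["range_z"][int(round(v)),int(round(u))]
    else: s=(z-T[2,3])/(T[:3,:3]@d)[2]
    return T[:3,:3]@(d*s)+T[:3,3]
def cloud(p):
    v,u=np.mgrid[:384,:512]; uv=np.stack([u,v],-1).reshape(-1,1,2).astype(float)
    n=cv2.undistortPoints(uv,p["mtx"],np.array(p["dist_coeffs"])).reshape(384,512,2)
    s=p["range_z"][...,None]; T=np.array(p["pose"])
    return np.concatenate([n[...,:1]*s,-n[...,1:]*s,-s],-1)@T[:3,:3].T+T[:3,3]
def save(p,name): cv2.imwrite("pics/"+name,cv2.cvtColor(p["frame"],cv2.COLOR_RGB2BGR))
E
python3 - <<'E'
from h import *
for c in("scene","side"):
    p=arm.grab_frame(c); save(p,c+"0.png"); 
    print(c,np.round(p["pose"],2).tolist())
    for t in("tamper_grip","pale_dish_bed","stone_1_top"):
        for r in arm.place_of(p,t):
            u,v=r["position"][0]*512,r["position"][1]*384
            z={"t":.09,"p":.04,"s":.06}[t[0]]
            print(t,round(r["confidence"],2),round(u),round(v),world(p,u,v).round(3),world(p,u,v,z).round(3))
print(arm.get_state())
E
cd pics; python3 -c "
import cv2;cv2.imwrite('a.png',cv2.vconcat([cv2.imread('scene0.png'),cv2.imread('side0.png')])[:, :])"
```

```text
scene [[0.62, 0.48, -0.62, -0.24], [-0.78, 0.36, -0.51, -0.65], [-0.02, 0.8, 0.6, 0.8], [0.0, 0.0, 0.0, 1.0]]
tamper_grip 0.64 242 195 [ 0.461 -0.032  0.101] [ 0.472 -0.022  0.09 ]
tamper_grip 0.61 217 224 [ 0.32  -0.067  0.11 ] [ 0.336 -0.051  0.09 ]
pale_dish_bed 0.6 363 229 [ 0.605 -0.341  0.038] [ 0.603 -0.341  0.04 ]
pale_dish_bed 0.58 302 202 [ 0.606 -0.141  0.04 ] [ 0.606 -0.141  0.04 ]
stone_1_top 0.59 359 233 [ 0.585 -0.34   0.036] [ 0.56  -0.349  0.06 ]
stone_1_top 0.38 295 193 [ 0.633 -0.099  0.036] [ 0.606 -0.116  0.06 ]
side [[-1.0, 0.01, -0.01, 0.51], [-0.01, -0.63, 0.78, 0.61], [0.0, 0.78, 0.63, 0.65], [0.0, 0.0, 0.0, 1.0]]
tamper_grip 0.91 320 197 [ 0.338 -0.047  0.107] [ 0.333 -0.067  0.09 ]
tamper_grip 0.66 265 208 [ 0.472 -0.009  0.105] [ 0.471 -0.026  0.09 ]
pale_dish_bed 0.98 218 154 [ 0.613 -0.342  0.04 ] [ 0.613 -0.343  0.04 ]
pale_dish_bed 0.8 214 190 [ 0.608 -0.154  0.042] [ 0.608 -0.157  0.04 ]
pale_dish_bed 0.42 204 191 [ 0.631 -0.12   0.064] [ 0.636 -0.15   0.04 ]
stone_1_top 0.5 219 190 [ 0.592 -0.128  0.062] [ 0.592 -0.13   0.06 ]
stone_1_top 0.38 226 157 [ 0.586 -0.329  0.039] [ 0.583 -0.296  0.06 ]
{'t': 0.4, 'q': array([ 2.88131075e-01,  3.58726999e-01,  1.18143956e-02, -6.88631158e-05,
       -1.22407745e+00, -2.88093520e-01]), 'qd': array([-7.27481093e-04, -1.67003794e-03,  1.48684190e-03, -6.78501244e-05,
       -1.78131961e-04, -4.17592997e-04]), 'joint_efforts': array([ 1.33943042e-03, -5.81673181e+01,  2.92918611e+01,  6.99329942e+00,
        1.08120448e-02, -4.45565206e-05]), 'eef_pos': array([6.74934253e-01, 1.49869567e-05, 2.26429316e-01]), 'ee_rot': array([1.53628095, 1.57059206, 3.10709142]), 'force': array([-0.67392367, -0.09161143,  0.30649671]), 'moment': array([0.04293901, 0.03149709, 0.04338432]), 'width': 0.08772947323572462}
```

View pics/scene0.png

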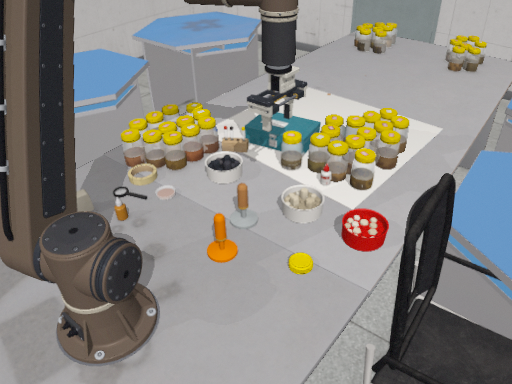

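View pics/side0.png

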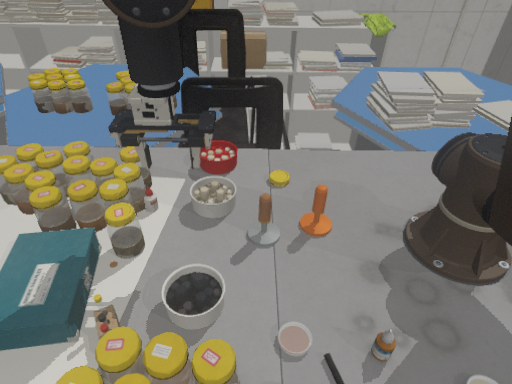

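```bash
cat >> h.py <<'E'
from scipy.optimize import least_squares
from scipy.spatial.transform import Rotation as Ro
def fit(P,r=None):
    """circle fit on xy; returns cx,cy,r"""
    f=lambda a:np.hypot(P[:,0]-a[0],P[:,1]-a[1])-(r or a[2])
    return least_squares(f,[*P[:,:2].mean(0),r or .05],loss="soft_l1",f_scale=.002).x
def near(C,c,r,lo,hi):
    return C[(np.hypot(C[...,0]-c[0],C[...,1]-c[1])<r)&(C[...,2]>lo)&(C[...,2]<hi)]
E
python3 - <<'E'
from h import *
print(Ro.from_euler("xyz",arm.get_state()["ee_rot"]).as_matrix().round(3))
for c in("scene","side"):
    p=arm.grab_frame(c);C=cloud(p)
    H=near(C,(.472,-.024),.035,.06,.125); print(c,"handle",len(H),fit(H,.015).round(4),"top",near(C,(.472,-.024),.03,.05,.3)[:,2].max())
    D=near(C,(.472,-.024),.06,.006,.014); print("disc",len(D),fit(D).round(4),(D.min(0)+D.max(0))/2,np.ptp(D,0))
    R=near(C,(.607,-.147),.08,.052,.058); 
    for k in range(3):
        f=fit(R); d=np.hypot(R[:,0]-f[0],R[:,1]-f[1]); R=R[abs(d-.061)<.008]
    print("rim",len(R),f.round(4), "extent",(R.min(0)+R.max(0))/2,np.ptp(R,0))
    S=near(C,f[:2],.045,.048,.1); print("stones",len(S),S[:,2].max() if len(S) else 0)
    # tall things round tamper and dish
    for n,q in(("tamper",(.472,-.024)),("dish",f[:2])):
        T=near(C,q,.16,.09,.2); T=T[np.hypot(T[:,0]-.472,T[:,1]+.024)>.04]
        a=np.round(T/.03)*.03; u,i=np.unique(a[:,:2],axis=0,return_inverse=True); i=i.ravel()
        print(n,[(*u[k].round(2),T[i==k,2].max().round(3)) for k in range(len(u)) if (i==k).sum()>3])
E
```

```text
[[-0. -1. -0.]
 [ 0. -0.  1.]
 [-1.  0.  0.]]
scene handle 199 [ 0.4744 -0.023   0.015 ] top 0.13109927191798654
disc 300 [ 0.473  -0.024   0.0329] [ 0.47206591 -0.02339305  0.01003864] [0.08261616 0.08595895 0.00786583]
rim 166 [ 0.6095 -0.1383  0.06  ] extent [ 0.61078229 -0.13767117  0.05489908] [0.12731863 0.12461502 0.00573051]
stones 166 0.06885196256949844
tamper [(np.float64(0.33), np.float64(-0.09), np.float64(0.123)), (np.float64(0.33), np.float64(-0.06), np.float64(0.133)), (np.float64(0.36), np.float64(-0.06), np.float64(0.129))]
dish []
side handle 259 [ 0.4734 -0.0243  0.015 ] top 0.13110302833259746
disc 512 [ 0.4737 -0.0229  0.0316] [ 0.47373448 -0.02127522  0.01004705] [0.08227154 0.0808559  0.00782528]
rim 183 [ 0.6103 -0.1376  0.0608] extent [ 0.61074947 -0.13979446  0.05500397] [0.12369764 0.12819105 0.00596689]
stones 197 0.06584447376850333
tamper [(np.float64(0.33), np.float64(-0.06), np.float64(0.131)), (np.float64(0.36), np.float64(-0.06), np.float64(0.128))]
dish []
```

```bash
python3 -m inch '-0.96 -0.11 0 0 0 0;-0.96 -0.11 0 0 0 0;-0.96 -0.11 0 0 0 0;-0.96 -0.11 0 0 0 0;-0.96 -0.11 0 0 0 0;-0.96 -0.11 0 0 0 0;-0.94 -0.12 0 0 0 0;0 0 0 0 0 0;0 0 0 0 0 0' 1
python3 - <<'E'
from h import *
p=arm.grab_frame("wrist"); save(p,"w1.png"); C=cloud(p)
H=near(C,(.474,-.0235),.03,.12,.14); print(len(H), H.mean(0) if len(H) else 0, fit(H,.015) if len(H) else 0)
D=near(C,(.474,-.0235),.06,.005,.015); print(len(D),fit(D))
R=near(C,(.61,-.138),.08,.052,.058); print(len(R),fit(R) if len(R) else 0)
s=arm.get_state();print(s["eef_pos"],s["ee_rot"])
E
```

```text
t: 1.62
eef_pos: [0.4745, -0.0233, 0.227]
ee_rot: [-1.348, 1.57, 0.223]
force: [0.8, 0.6, 0.2]
width: 0.0874
937 [ 0.47263088 -0.0269593   0.12612342] [ 0.47202806 -0.01752213  0.015     ]
3011 [ 0.47239925 -0.02202027  0.03234448]
2571 [ 0.61356071 -0.12585519  0.05037378]
[ 0.47464592 -0.02327226  0.22680419] [-1.43643059  1.57010989  0.13448005]
```

View pics/w1.png

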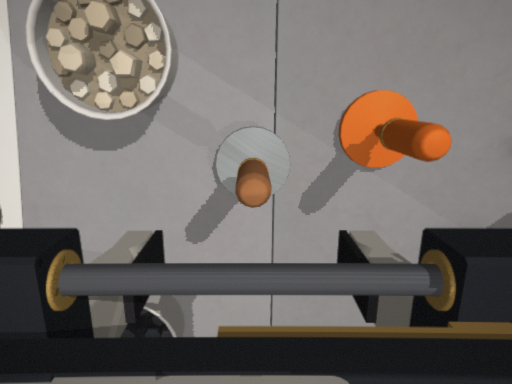

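The wrist view shows the steel tamper (disc about (253,160), handle top (253,188)) centred between the jaws, with the orange one clear to the right and the pale dish upper left. Descending and gripping.

```bash
python3 -m inch '0 0 -1 0 0 0;0 0 -1 0 0 0;0 0 -1 0 0 0;0 0 -1 0 0 0;0 0 -0.85 0 0 0;0 0 0 0 0 0;0 0 0 0 0 0'; python3 -m inch '0 0 0 0 0 0;0 0 0 0 0 0;0 0 0 0 0 0;0 0 0 0 0 0;0 0 0 0 0 0;0 0 0 0 0 0;0 0 0 0 0 0;0 0 0 0 0 0' 0 45;  python3 -m inch '0 0 0.5 0 0 0;0 0 1 0 0 0;0 0 1 0 0 0;0 0 0.7 0 0 0;0 0 0 0 0 0;0 0 0 0 0 0'
python3 - <<'E'
from h import *
s=arm.get_state();print(s["eef_pos"],Ro.from_euler("xyz",s["ee_rot"]).as_matrix().round(4).tolist(),s["force"])
for c in("scene","side","wrist"):
    p=arm.grab_frame(c); save(p,c+"2.png"); C=cloud(p)
    D=near(C,(.474,-.0235),.06,.09,.112)
    D=near(C,(.474,-.0235),.06,.06,.112); print(c,len(D),np.percentile(D[:,2],[2,25,50,75,98]).round(3) if len(D) else 0)
    R=near(C,(.61,-.138),.08,.0535,.058); d=np.hypot(R[:,0]-.61,R[:,1]+.138);R=R[(d>.05)&(d<.07)]; print(len(R),fit(R).round(4) if len(R)>20 else 0)
E
```

```text
t: 2.55
eef_pos: [0.4749, -0.0233, 0.0817]
ee_rot: [-1.929, 1.57, -0.358]
force: [-0.2, 0.7, 0.4]
width: 0.0877
t: 3.55
eef_pos: [0.4735, -0.0235, 0.0809]
ee_rot: [1.796, 1.57, -2.916]
force: [-0.8, -0.9, 0.0]
width: 0.0289
t: 4.3
eef_pos: [0.4732, -0.0235, 0.1758]
ee_rot: [1.547, 1.569, 3.118]
force: [0.6, 0.7, -4.3]
width: 0.0287
[ 0.47316574 -0.02348316  0.17583248] [[-0.0017, -1.0, 0.0004], [0.0, 0.0004, 1.0], [-1.0, 0.0017, 0.0]] [ 0.56348016  0.73296146 -4.27522887]
scene 440 [0.097 0.105 0.107 0.108 0.111]
136 [ 0.6094 -0.1383  0.0602]
side 662 [0.097 0.105 0.106 0.107 0.11 ]
130 [ 0.6101 -0.1381  0.0611]
wrist 7286 [0.103 0.105 0.106 0.107 0.109]
847 [ 0.6097 -0.1405  0.0613]
```

View pics/side2.png

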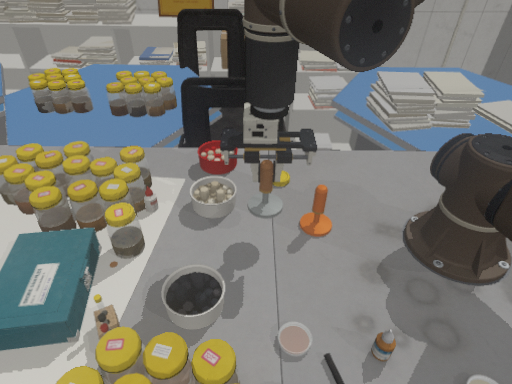

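View pics/wrist2.png

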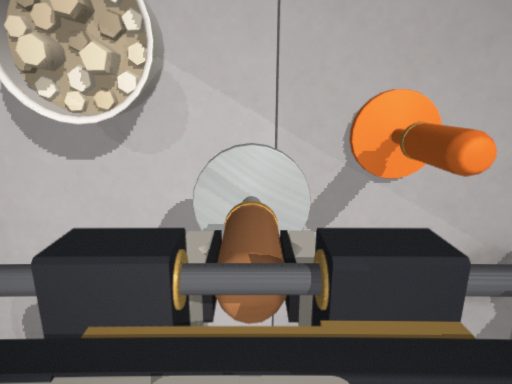

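```bash
cat > rel.py <<'E'
from h import *
def run(c0,dish=(.61,-.139),zt=.105):
    for c in("scene","side","wrist"):
        p=arm.grab_frame(c);C=cloud(p)
        D=near(C,c0,.055,zt-.007,zt+.007)
        if len(D)>50:
            A=np.c_[D[:,:2]-c0,np.ones(len(D))]; k=np.linalg.lstsq(A,D[:,2],rcond=None)[0]
            # outer boundary: farthest points per 10 deg sector
            a=np.arctan2(*(D[:,:2]-c0).T[::-1]);d=np.hypot(*(D[:,:2]-c0).T)
            E=np.array([D[m][np.argsort(d[m])[-max(1,m.sum()//25)]] for s in range(-18,18) for m in [(a>=s*np.pi/18)&(a<(s+1)*np.pi/18)] if m.sum()>5 and d[m].max()>.036])
            print(c,"disc",len(D),"tilt deg",np.degrees(k[:2]).round(2),"z",k[2].round(4),"edge",len(E),fit(E,.0415).round(4) if len(E)>5 else 0)
        R=near(C,dish,.08,.0535,.058); d=np.hypot(R[:,0]-dish[0],R[:,1]-dish[1]);R=R[(d>.05)&(d<.072)]
        if len(R)>20: print(c,"rim",len(R),fit(R,.061).round(4))
E
python3 -c "
from rel import *
run((.4732,-.0235))"
```

```text
scene disc 423 tilt deg [1.42 1.31] z 0.1071 edge 32 [ 0.4724 -0.0246  0.0415]
scene rim 128 [ 0.6097 -0.1381  0.061 ]
side disc 639 tilt deg [-0.33 -2.38] z 0.1067 edge 33 [ 0.4738 -0.0221  0.0415]
side rim 134 [ 0.6105 -0.1378  0.061 ]
wrist disc 7266 tilt deg [-0.43  1.52] z 0.1068 edge 24 [ 0.4731 -0.0252  0.0415]
wrist rim 871 [ 0.6095 -0.1402  0.061 ]
```

```bash
python3 -m inch '0.5 -0.42 0 0 0 0;0.91 -0.76 0 0 0 0;0.91 -0.76 0 0 0 0;0.91 -0.76 0 0 0 0;0.91 -0.76 0 0 0 0;0.42 -0.36 0 0 0 0;0 0 0 0 0 0;0 0 0 0 0 0;0 0 0 0 0 0;0 0 0 0 0 0'
python3 -c "
from rel import *
s=arm.get_state();print(s['eef_pos'])
run((.610,-.1385))"
```

```text
t: 5.85
eef_pos: [0.6105, -0.1375, 0.1775]
ee_rot: [-1.392, 1.57, 0.179]
force: [0.6, 0.3, -3.6]
width: 0.029
[ 0.61054481 -0.13750868  0.17749488]
scene disc 371 tilt deg [2.6  1.63] z 0.1084 edge 31 [ 0.6089 -0.1378  0.0415]
scene rim 96 [ 0.6101 -0.138   0.061 ]
side disc 486 tilt deg [ 0.05 -3.26] z 0.108 edge 30 [ 0.6104 -0.136   0.0415]
side rim 93 [ 0.6102 -0.1378  0.061 ]
wrist disc 7257 tilt deg [-0.28  1.63] z 0.1079 edge 26 [ 0.6103 -0.1395  0.0415]
wrist rim 1211 [ 0.61   -0.1406  0.061 ]
```

```bash
python3 -m inch '0 -0.03 -0.5 0 0 0;0 0 -0.4 0 0 0;0 0 -0.2 0 0 0;0 0 -0.2 0 0 0;0 0 -0.15 0 0 0;0 0 -0.15 0 0 0;0 0 0 0 0 0;0 0 0 0 0 0'; python3 -m inch '0 0 -0.1 0 0 0;0 0 -0.1 0 0 0;0 0 0 0 0 0;0 0 0 0 0 0'
```

```text
t: 7.0
eef_pos: [0.6111, -0.1389, 0.1288]
ee_rot: [-1.241, 1.57, 0.33]
force: [-0.4, 0.1, -4.0]
width: 0.0286
t: 7.5
eef_pos: [0.6111, -0.1389, 0.123]
ee_rot: [-1.495, 1.57, 0.076]
force: [0.3, 0.3, 1.0]
width: 0.029
```

```bash
python3 -m inch '0 0 -0.05 0 0 0;0 0 0 0 0 0;0 0 0 0 0 0'; python3 -m inch '0 0 -0.05 0 0 0;0 0 0 0 0 0;0 0 0 0 0 0'; python3 -c "
from rel import *
run((.610,-.1385),zt=.05)"
```

```text
t: 7.88
eef_pos: [0.6111, -0.1389, 0.1217]
ee_rot: [-1.596, 1.57, -0.025]
force: [0.9, 0.5, 2.0]
width: 0.0289
t: 8.25
eef_pos: [0.6111, -0.1389, 0.1205]
ee_rot: [-1.677, 1.57, -0.106]
force: [-0.2, 1.9, 5.8]
width: 0.0289
scene disc 382 tilt deg [1.25 1.08] z 0.0517 edge 31 [ 0.6104 -0.1387  0.0415]
scene rim 112 [ 0.6095 -0.1382  0.061 ]
side disc 465 tilt deg [ 0.31 -2.53] z 0.0513 edge 33 [ 0.6112 -0.137   0.0415]
side rim 116 [ 0.6102 -0.1379  0.061 ]
wrist disc 7236 tilt deg [-0.27  1.44] z 0.0511 edge 24 [ 0.6108 -0.1403  0.0415]
wrist rim 1518 [ 0.61   -0.1407  0.061 ]
```

```bash
python3 -m inch '0 0 -0.05 0 0 0;0 0 0 0 0 0;0 0 0 0 0 0'; python3 -m inch '0 0 -0.05 0 0 0;0 0 0 0 0 0;0 0 0 0 0 0'; python3 -m inch '0 0 -0.05 0 0 0;0 0 0 0 0 0;0 0 0 0 0 0'
```

```text
t: 8.78
eef_pos: [0.6112, -0.139, 0.1204]
ee_rot: [-1.889, 1.569, -0.318]
force: [-3.7, 2.1, 13.3]
width: 0.029
t: 9.15
eef_pos: [0.6113, -0.1391, 0.1203]
ee_rot: [-1.94, 1.568, -0.368]
force: [-7.4, 3.9, 24.3]
width: 0.0291
t: 9.52
eef_pos: [0.6115, -0.1392, 0.1202]
ee_rot: [-1.954, 1.567, -0.382]
force: [-10.7, 4.9, 32.4]
width: 0.0292
```

The disc is on the solid bed (no further travel, force up to 32 N). Lifting straight up and moving back to check.

```bash
python3 -m inch '0 0 0.3 0 0 0;0 0 0.6 0 0 0;0 0 0.8 0 0 0;0 0 0.4 0 0 0;0 0 0 0 0 0'; python3 -m inch '-0.5 0.42 0 0 0 0;-0.91 0.76 0 0 0 0;-0.91 0.76 0 0 0 0;-0.91 0.76 0 0 0 0;-0.91 0.76 0 0 0 0;-0.42 0.36 0 0 0 0;0 0 0 0 0 0;0 0 0 0 0 0'
python3 - <<'E'
from h import *
from rel import run
for c in("scene","side","wrist"):
    p=arm.grab_frame(c); save(p,c+"3.png"); C=cloud(p)
    S=near(C,(.61,-.138),.046,.02,.1); print(c,len(S),np.percentile(S[:,2],[50,90,99,100]).round(4)); t=S[S[:,2]>.045]; print(len(t),t[:8].round(3).tolist())
run((.473,-.0235),zt=.09)
w=cv2.imread("pics/wrist3.png"); s=cv2.imread("pics/side3.png")[140:260,150:340]
cv2.imwrite("pics/c3.png",cv2.vconcat([cv2.resize(w[:200,:300],(570,380)),cv2.resize(s,(570,360))])[:600*2])
E
cd pics; python3 -c "
import cv2;i=cv2.imread('c3.png');cv2.imwrite('c3.png',cv2.resize(i,None,fx=.8,fy=.8))"
```

```text
t: 10.15
eef_pos: [0.6112, -0.1389, 0.1792]
ee_rot: [-1.404, 1.57, 0.167]
force: [0.6, 0.4, -2.7]
width: 0.029
t: 11.15
eef_pos: [0.4746, -0.0244, 0.1785]
ee_rot: [-2.501, 1.571, -0.93]
force: [0.2, -0.3, -4.4]
width: 0.0288
scene 417 [0.0378 0.0412 0.0428 0.0437]
0 []
side 510 [0.0373 0.04   0.0411 0.0419]
0 []
wrist 10198 [0.0358 0.0389 0.0399 0.0411]
0 []
scene rim 134 [ 0.6091 -0.1386  0.061 ]
side rim 129 [ 0.6104 -0.1378  0.061 ]
wrist rim 891 [ 0.6095 -0.1401  0.061 ]
```

View pics/c3.png

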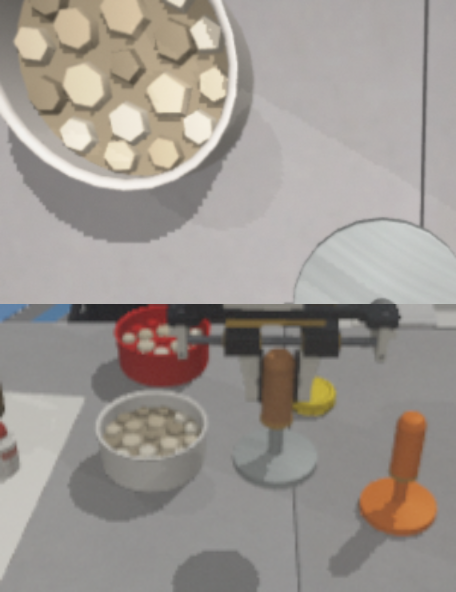

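All stones are now level (tops ≤ 0.044 in every camera, none over 0.045), and the tamper hangs upright. Setting it down.

```bash
python3 -m inch '0 0 -0.6 0 0 0;0 0 -0.9 0 0 0;0 0 -0.8 0 0 0;0 0 -0.5 0 0 0;0 0 -0.2 0 0 0;0 0 -0.13 0 0 0;0 0 0 0 0 0;0 0 0 0 0 0'; python3 -m inch '0 0 -0.05 0 0 0;0 0 0 0 0 0;0 0 0 0 0 0'
```

```text
t: 12.45
eef_pos: [0.4744, -0.0242, 0.0852]
ee_rot: [-1.329, 1.57, 0.242]
force: [0.8, -0.1, -3.9]
width: 0.029
t: 12.82
eef_pos: [0.474, -0.0243, 0.0832]
ee_rot: [-1.274, 1.571, 0.297]
force: [0.5, 0.7, -3.9]
width: 0.029
```

```bash
python3 -m inch '0 0 -0.05 0 0 0;0 0 0 0 0 0;0 0 0 0 0 0';python3 -m inch '0 0 -0.03 0 0 0;0 0 0 0 0 0;0 0 0 0 0 0'
```

```text
t: 13.2
eef_pos: [0.474, -0.0243, 0.0816]
ee_rot: [1.916, 1.571, -2.796]
force: [0.8, -0.3, -3.4]
width: 0.0289
t: 13.58
eef_pos: [0.4741, -0.0243, 0.0808]
ee_rot: [-1.391, 1.571, 0.179]
force: [-0.6, -0.7, -0.9]
width: 0.0287
```

Touching the bench (weight transferring). Release, then retreat straight up.

```bash
python3 -m inch '0 0 -0.02 0 0 0;0 0 0 0 0 0';python3 -m inch '0 0 0 0 0 0;0 0 0 0 0 0;0 0 0 0 0 0;0 0 0 0 0 0;0 0 0 0 0 0;0 0 0 0 0 0;0 0 0 0 0 0' 1; python3 -m inch '0 0 0.5 0 0 0;0 0 1 0 0 0;0 0 1 0 0 0;0 0 1 0 0 0;0 0 1 0 0 0;0 0 0.5 0 0 0;0 0 0 0 0 0;0 0 0 0 0 0'
python3 - <<'E'
from h import *
for c in("scene","side","wrist"):
    p=arm.grab_frame(c); save(p,c+"4.png"); C=cloud(p)
    S=near(C,(.61,-.138),.046,.02,.1); print(c,len(S),S[:,2].max().round(4))
    H=near(C,(.474,-.0235),.03,.05,.14); print("handle",fit(H,.015).round(4),H[:,2].max())
E
```

```text
t: 13.82
eef_pos: [0.4741, -0.0243, 0.0808]
ee_rot: [-1.877, 1.57, -0.306]
force: [-3.0, 1.2, 6.3]
width: 0.0287
t: 14.7
eef_pos: [0.474, -0.0243, 0.0802]
ee_rot: [2.572, 1.571, -2.141]
force: [-1.1, 0.6, 0.5]
width: 0.0867
t: 15.7
eef_pos: [0.4733, -0.0244, 0.2289]
ee_rot: [1.667, 1.569, -3.046]
force: [-0.2, 0.2, 0.5]
width: 0.0872
scene 414 0.0447
handle [ 0.4755 -0.0238  0.015 ] 0.13171622831109586
side 506 0.0415
handle [ 0.4743 -0.0252  0.015 ] 0.13055041251733057
wrist 8075 0.0413
handle [ 0.4736 -0.0248  0.015 ] 0.13064517186369778
```

View pics/side4.png

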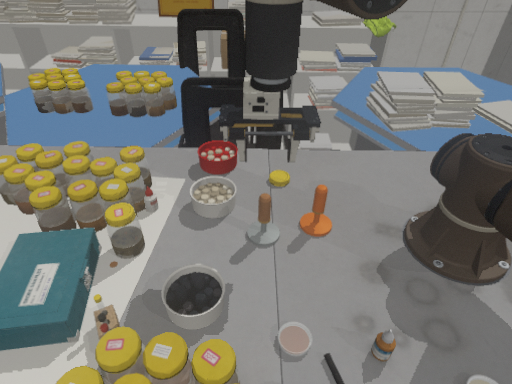

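The tamper stands upright at about (264,220), clear of the dishes, and the gripper is free above it. Handing in.

```bash
python3 -c "
from station import arm
print(arm.job_done())"
```

```text
the job is handed in; nothing more can be done
None
```

I gripped the steel tamper by its wooden handle and pressed its disc straight down into the pale dish, centred to about 1 mm. I kept pressing until it stopped on the solid bed, at about 32 N. Then I stood it upright close to its starting spot, let go and backed the gripper straight up. I handed the job in at about 16 s of the 53 s allowed.

- **Stones:** before pressing, the highest point read 66–69 mm above the bench. Afterwards nothing in the dish read above 42 mm in the side and wrist views or 45 mm in the scene view, against 40 mm for level. I put the extra 3 mm in the scene view down to camera noise.
- **Tamper:** the handle top read 131 mm, the same as at the start, so it is standing upright. It is well clear of the dishes.
- **Robot:** the gripper is open and about 10 cm above the handle, touching nothing, and the force reads about zero.
- **Disagreement between cameras:** the three cameras differed by 2–3 mm in y on the dish's centre. I centred the disc by its position relative to the dish within each camera's own view.

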